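# Park and chock a lying paint tin

## Task

The paint tin lying on its side must not roll about on the bench. With your fingertips on its top, roll it along the bench until it lies against the long flat wood offcut, without shoving that offcut along; then push the short thick wood offcut up against the tin's other side as a chock. Pick nothing up or tip it over, touch the tin only on its upper part, and leave the jar, the screwdriver and the little offcut where they are.

Things in the scene. Friction and masses are not known exactly. Their poses are not given: they have to be found in the camera images.
- tin: Paint tin with printed sides, 102 mm diameter, 118 mm long, about 0.5 kg, lying on its side; a plain cylinder in contact. Origin on its axis at the bottom end; its own z axis runs along the tin's axis (level), x and y turn as it rolls. Rolls on the bench without slipping and soon stops when let go (rolling resistance about 0.2 N); friction coefficient about 0.6.
- tin_center (a point): Middle of the lying tin, on its axis, 51 mm above the bench. The tin rolls square to its axis: towards the stop block on one side, the chock block on the other.
- stop_block: Long flat wood offcut, 40 x 120 x 20 mm (x, y, z), about 0.08 kg, loose on the bench; origin at the centre of its underside. Lies to the left or right of the tin; its own y (long side) is roughly parallel to the tin's axis. When the tin touches it, their centres are 60.5 mm apart.
- chock_block: Short thick wood offcut, 45 x 90 x 38 mm (x, y, z), about 0.1 kg, loose on the bench; origin at the centre of its underside. Lies on the tin's other side, its own y (long side) roughly parallel to the tin's axis. When its long face touches the tin, their centres are 71.8 mm apart.
- straightedge: Flat steel bar, 18 x 400 x 6 mm (x, y, z), fixed to the bench behind the tin and the two offcuts (centre line 85 mm from the middle of the tin), along the way the tin rolls; origin at the centre of its underside.
- screw_jar: Bystander: glass jar of screws with a steel lid, 65 mm diameter, 94 mm high, standing; origin at the centre of its underside.
- screwdriver: Bystander: screwdriver with a green handle, 26 x 169 x 25 mm, lying; origin at the centre of its underside.
- small_offcut: Bystander: little wood offcut, 38 x 60 x 19 mm, lying; origin at the centre of its underside.

How it is judged:
By the outcome, as a careful person would: the job done as asked, in the order asked, and still so for the second after the job is handed in, with the robot touching nothing.
It also fails if it takes over 64 s, if anything falls off the work surface, if the arm or the gripper's body presses on something with over 40 N, if the wrist force passes 120 N, or if a joint passes its speed limit or range.

## Robot

A 6-joint arm with a two-finger parallel gripper is mounted at the origin on a cart in front of the work surface, level with it; the furniture and walls round the work are solid. World frame = base frame: x ahead of the robot, y to its left, z up, the work surface at z = 0. Lengths are in mm, angles in rad, forces in N, time in s.
With the tool pointing down it reaches from about 275 to 825 mm from the base axis. Payload 5.2 kg.
Tool frame: the origin (TCP) lies at the very end of the fingers, on their centre line; the grasp point (between the pads) lies 19 mm behind it; z points along the fingers, y is the line along which they close (so a half turn about z gives the same grasp; the last joint's range is limited). The gripper opens to 93 mm and grips with 3 to 60 N. Pads are 15 mm wide; open, the fingers measure 128 mm over their backs; the gripper's body (75 mm by 188 mm) begins 65 mm behind the grasp point.
Start: joints at [0.962, 0.259, 1.535, -0, 1.348, -0.203], TCP at [217.094, 505.347, 218.653] pointing down, gripper open.
Joint ranges: [-3.14, 3.14], [-0.91, 2.08], [0.19, 2.58], [-1.22, 4.36], [0.22, 2.71], [-3.12, 3.12]. Speed limits (rad/s): [2.57, 2.57, 3.14, 3.14, 3.14, 3.14].

## Interface

Orientations are given as [roll, pitch, yaw] about the fixed x, y, z axes, in that order (R = Rz(yaw) Ry(pitch) Rx(roll)).
In Python, from bench import robot gives the robot as it stands. The module is installed in compiled form; this text tells all that it offers. Calls block until the motion is done:
- robot.move_ptp(position, orientation): joint-space move of the TCP to a pose.
- robot.move_linear(position, ori=None, speed=150, f_stop=None): straight line of the TCP; ori=None keeps the orientation; speed is the mean speed in mm/s. With f_stop (N) it stops when the force on the tool has changed by that much, and returns True; else False.
- robot.move_j(angles): joint-space move.
- robot.move_gripper(opening): opening from 0.0 (shut) to 1.0 (fully open); the grip force is fixed at half the most; returns when the fingers have stopped.
- robot.sleep(seconds).
- robot.inverse_kinematics(position, orientation): joint angles nearest the present ones, or None.
- robot.get_image(name): name is "side" or "top" or "wrist"; returns a dict with "img" (420x560x3 uint8, blue, green, red), "fovy" (degrees; the focal length in pixels is half the picture's height over the tangent of half this angle, whatever the lens; pixels are square), "cx", "cy" (the principal point, pixels), "eye" and "orientation" of the camera in the world. Camera axes: x right, y down, z forward; pixel columns grow to the right and rows downward; lengths in mm; the calibration is good to about 2 mm. A picture is of the moment at which its call begins. There is no depth.
A pose or a line that the arm cannot do raises robot.MotionError and nothing moves.
- robot.hand_in(): hands the job in; it is judged then, once.
Readings, each from a call of its own:
- robot.current_t(): time.
- robot.current_qpos(): joint angles.
- robot.current_joint_vel(): joint speeds.
- robot.current_joint_efforts(): joint torques, N m.
- robot.current_tcp_pos(): TCP position.
- robot.current_eef_rot(): TCP orientation.
- robot.current_contact_force(): force on the tool from outside, world axes, zero at the start.
- robot.current_ft_torque(): the same for the moment, N m.
- robot.current_gripper_width(): opening from 0.0 (shut) to 1.0 (fully open).
- robot.current_finger_force(): force on a finger pad.
Only numpy, scipy, OpenCV 4.12 (cv2) and the standard library are available. Lean on these libraries where they do the work, as an engineer would, in place of code of your own. Each camera call takes 0.05 s, during which the arm holds its last target. There are 200 camera calls.

## Working session

There is one attempt and no reset: what is moved stays moved. The work goes in short steps, each a Python script; the robot and the scene stay as the last script left them, time stands still between calls to the robot, and variables do not carry over. Pictures are saved under pics/ and viewed, at most 10 in all, crops included, and the job is handed in when it is done.

```bash
mkdir -p pics
cat > h.py <<'E'
import numpy as np, cv2
from scipy.spatial.transform import Rotation as R
from bench import robot
def grab(name, fn):
    d=robot.get_image(name); cv2.imwrite('pics/'+fn+'.png',d['img'])
    np.save('pics/'+fn+'.npy',{k:v for k,v in d.items()},allow_pickle=True); return d
def load(fn): return np.load('pics/'+fn+'.npy',allow_pickle=True).item()
def Rm(d):
    o=np.array(d['orientation'],float)
    return o if o.shape==(3,3) else R.from_euler('xyz',o).as_matrix()
def f(d): return d['img'].shape[0]/2/np.tan(np.radians(d['fovy'])/2)
def ray(d,u,v):
    r=np.array([(u-d['cx'])/f(d),(v-d['cy'])/f(d),1]); return np.array(d['eye'],float),Rm(d)@r
def onz(d,u,v,z):
    e,r=ray(d,u,v); return e+r*(z-e[2])/r[2]
def proj(d,p):
    c=Rm(d).T@(np.array(p,float)-d['eye']); return d['cx']+f(d)*c[0]/c[2],d['cy']+f(d)*c[1]/c[2]
def tri(d1,p1,d2,p2):
    A=[];b=[]
    for d,p in((d1,p1),(d2,p2)):
        e,r=ray(d,*p); r/=np.linalg.norm(r); M=np.eye(3)-np.outer(r,r); A.append(M);b.append(M@e)
    return np.linalg.solve(A[0]+A[1],b[0]+b[1])
E
python3 - <<'E'
from h import *
for n in('top','side'):
    d=grab(n,n+'0'); print(n,d['fovy'],d['cx'],d['cy'],d['eye'],d['orientation'])
print(robot.current_t())
E
```

```text
top 56.86661345576362 280.465461378228 213.72973730852863 [464.0446795  229.36444872 928.42277574] [-3.05790748e+00  1.72130010e-03 -1.56517555e+00]
side 45.35138231505764 279.9950301634424 209.95699128329426 [ 417.29681612 1031.92084002  501.36658758] [-2.05635548  0.01082388 -3.0015846 ]
0.1
```

View pics/top0.png

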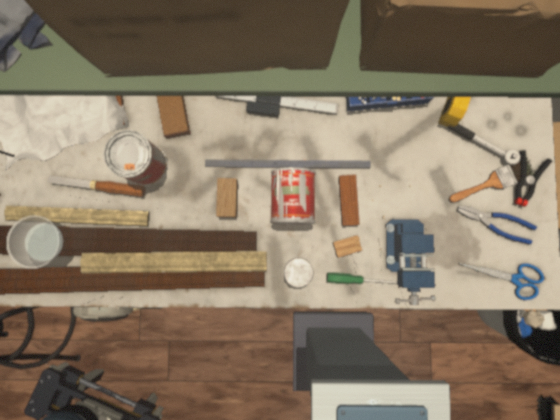

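View pics/side0.png

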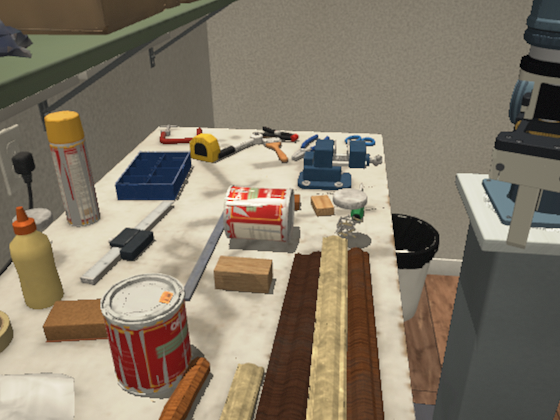

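Top view: the tin is at (293,194). The chock (light wood) is at (228,198) on the left (+y), and the stop (reddish) is at (348,200) on the right. The jar is at (298,272), the screwdriver at (345,278), the little offcut at (347,245) and the straightedge at row 164. Next I'll look from the wrist camera above.

Run:
```python
from h import *
d=load('top0')
for n,u,v,z in(('tin',293,194,60),('chock',228,198,38),('stop',348,200,20),('jar',298,272,94),('edge',205,163,6),('edgeR',370,164,6)): print(n,onz(d,u,v,z).round(0))
print(robot.current_eef_rot(), robot.current_contact_force())
p=onz(d,293,194,60)
for i,dy in enumerate((-70,70)):
    robot.move_ptp([p[0]-90,p[1]+dy,330],[np.pi,0,0])
    w=grab('wrist',f'w{i}'); print(w['fovy'],w['eye'],w['orientation'])
print(robot.current_t())
cv2.imwrite('pics/w01.png',np.vstack([cv2.resize(load(f'w{i}')['img'],(400,300)) for i in(0,1)]))
```

```text
tin [582. 203.  60.]
chock [575. 353.  38.]
stop [574.  72.  20.]
jar [410. 193.  94.]
edge [663. 414.   6.]
edgeR [663.  16.   6.]
[-3.13999029e+00 -3.20988901e-04  2.73579940e+00] [ 0.63188747 -0.04714975  0.90553464]
62.88008860002094 [576.47692473 132.64299858 494.64099688] [ 2.83407112e+00 -1.17040455e-03 -1.56823370e+00]
62.88008860002094 [576.23621653 273.22121482 494.4624088 ] [ 2.83397056e+00 -2.24464857e-03 -1.56702329e+00]
2.55
```

View pics/w01.png

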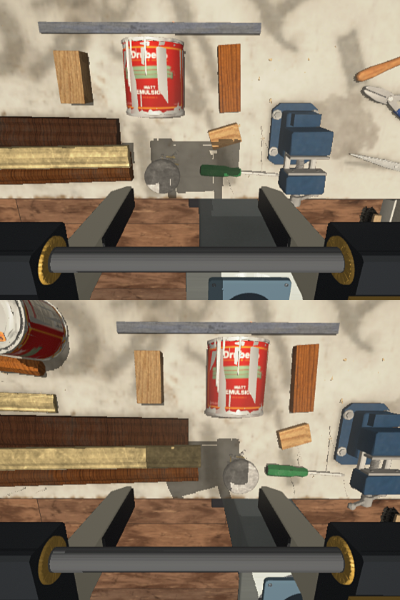

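Both wrist views show the tin, both offcuts and the straightedge. In the half-size stack, w0 has the chock at (72,77), the tin at (155,77) and the stop at (229,78). I'll zoom in for the corners.

Run:
```python
from h import *
a=load('w0')['img'][20:160,50:370]; b=load('w1')['img'][20:160,160:480]
cv2.imwrite('pics/z.png',np.vstack([cv2.resize(x,None,fx=2,fy=2,interpolation=cv2.INTER_CUBIC) for x in(a,b)]))
for n in('w0','w1'):
    d=load(n); h=cv2.cvtColor(d['img'],cv2.COLOR_BGR2HSV); x0=50 if n=='w0' else 160
    for nm,lo,hi in(('wood',(5,70,60),(24,255,255)),('red',(0,150,80),(6,255,255))):
        m=cv2.inRange(h,lo,hi)
        if nm=='red': m|=cv2.inRange(h,(172,150,80),(180,255,255))
        m[160:]=0; m[:20]=0; m[:,:x0]=0; m[:,x0+320:]=0
        m=cv2.morphologyEx(m,cv2.MORPH_OPEN,np.ones((3,3)))
        for c in cv2.findContours(m,0,2)[0]:
            if cv2.contourArea(c)>800: print(n,nm,cv2.contourArea(c),cv2.minAreaRect(c),cv2.approxPolyDP(c,3,True)[:,0].tolist()[:9])
```

```text
w0 wood 3311.5 ((102.10234069824219, 106.57540893554688), (80.74510192871094, 46.22993850708008), 81.38435363769531) [[74, 70], [85, 144], [129, 142], [119, 74]]
w0 wood 2849.0 ((320.4999694824219, 108.99999237060547), (95.99998474121094, 30.999996185302734), 90.0) [[336, 61], [305, 64], [308, 157], [336, 155]]
w0 red 1650.0 ((226.0, 109.0), (80.0, 54.0), 90.0) [[250, 71], [233, 69], [234, 90], [245, 104], [241, 111], [235, 109], [236, 144], [226, 133], [202, 133]]
w1 wood 2788.0 ((208.31463623046875, 107.43952178955078), (76.19102478027344, 39.178245544433594), 88.09085083007812) [[188, 70], [192, 144], [225, 145], [226, 74]]
w1 wood 3221.5 ((425.3293151855469, 108.90171813964844), (36.46637725830078, 97.94833374023438), 3.3664605617523193) [[445, 61], [410, 67], [406, 156], [438, 155]]
w1 red 1159.5 ((347.8023681640625, 109.13517761230469), (45.89609909057617, 83.2162857055664), 4.289153575897217) [[373, 70], [363, 69], [361, 90], [367, 103], [366, 110], [360, 110], [358, 144], [350, 133], [323, 133]]
```

View pics/z.png

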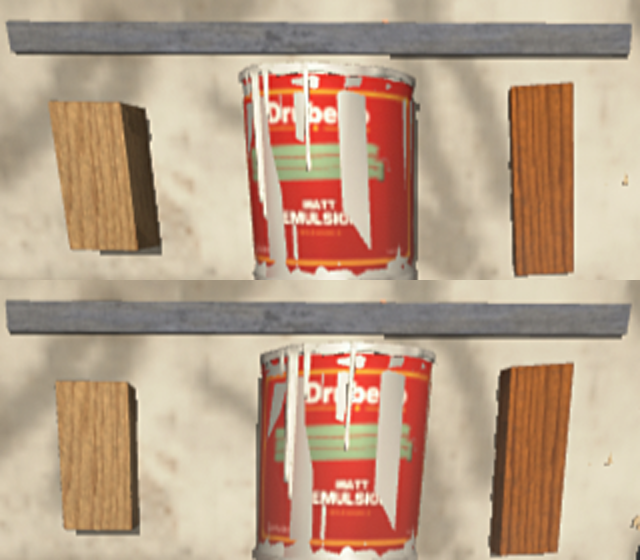

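The zoom shows clear top-face corners and the tin's sides. In the w0 part, the tin's body edges are about x=246→252 (left) and 412→411 (right). I'll triangulate these.

Run:
```python
from h import *
d0,d1=load('w0'),load('w1')
a=lambda x,y:(x/2+50-.25,y/2+20-.25)
b=lambda x,y:(x/2+160-.25,(y-280)/2+20-.25)
C={'chock':([(50,102),(121,102),(109,249),(72,248)],[(57,381),(128,382),(131,528),(64,528)]),
'stop':([(513,86),(573,83),(573,272),(515,275)],[(508,369),(574,364),(556,553),(499,554)])}
for n,(p,q) in C.items():
    P=np.array([tri(d0,a(*x),d1,b(*y)) for x,y in zip(p,q)]); print(n,P.round(1).tolist())
    z={'chock':38,'stop':20}[n]
    for d,g,pp in((d0,a,p),(d1,b,q)):
        Q=np.array([onz(d,*g(*x),z) for x in pp])
        ax=(Q[0]+Q[1]-Q[2]-Q[3])/2
        print('  c',Q.mean(0).round(1),'len',np.linalg.norm(ax).round(1),'wid',np.linalg.norm(Q[0]+Q[3]-Q[1]-Q[2]).round(1)/2,'yaw of long axis',np.degrees(np.arctan2(ax[1],ax[0])).round(1))
N=[]
for d,g,L,Rr in((d0,a,[(246,100),(252,250)],[(412,110),(411,250)]),(d1,b,[(264,380),(263,530)],[(431,380),(424,530)])):
    n=[]
    for s in(L,Rr):
        v=np.cross(ray(d,*g(*s[0]))[1],ray(d,*g(*s[1]))[1]); v/=np.linalg.norm(v); n.append(v*np.sign(v[1]))
    m=n[0]+n[1]; m/=np.linalg.norm(m); e=np.array(d['eye'],float); N.append((m,m@e))
    y=lambda x:(m@e-m[0]*x-m[2]*51)/m[1]
    half=np.arccos(abs(n[0]@n[1]))/2; 
    pt=np.array([582,y(582),51]); dirn=np.array([100,y(682)-y(582),0]);dirn/=np.linalg.norm(dirn)
    dist=np.linalg.norm(np.cross(pt-e,dirn)); print('tin y@582',y(582),'yaw',np.degrees(np.arctan2(dirn[1],dirn[0])),'R',dist*np.sin(half))
# two-view height at x=582
M=np.array([[m[1],m[2]] for m,c in N]); r=np.array([c-m[0]*582 for m,c in N]); print('y,z',np.linalg.solve(M,r))
# bar, in both
for d,g,s in((d0,a,[(7,22),(631,24),(628,58),(15,54)]),): print([onz(d,*g(*x),6)[:2].round(0).tolist() for x in s])
# tin far/near end
for x in((330,64),): print('far rim top',onz(d0,*a(*x),102).round(1))
g=cv2.cvtColor(d0['img'],cv2.COLOR_BGR2GRAY); print('col near',g[150:175,216].tolist())
```

```text
chock [[622.3, 378.7, 35.0], [622.2, 335.0, 34.7], [538.6, 329.1, 89.2], [533.4, 381.2, 31.8]]
  c [577.8 360.6  38. ] len 88.8 wid 33.75 yaw of long axis -6.9
  c [578.1 357.1  38. ] len 88.1 wid 43.55 yaw of long axis -1.1
stop [[634.5, 90.9, 7.4], [635.5, 54.0, 19.6], [516.5, 46.8, 17.4], [515.4, 86.9, 19.7]]
  c [575.3  70.1  20. ] len 118.8 wid 38.85 yaw of long axis 2.8
  c [575.   71.2  20. ] len 117.7 wid 40.3 yaw of long axis 3.6
tin y@582 204.28959591521738 yaw -1.8584036641724964 R 49.14770353254092
tin y@582 201.9240717410186 yaw 1.525557438343365 R 49.85958666536683
y,z [203.10397498  58.32313508]
[[672.0, 413.0], [672.0, 17.0], [652.0, 17.0], [653.0, 412.0]]
far rim top [634.  194.3 102. ]
col near [143, 167, 151, 108, 99, 183, 245, 242, 240, 240, 226, 174, 182, 171, 137, 146, 205, 205, 200, 200, 203, 204, 206, 205, 204]
```

The measurements agree with the sizes given:
- **Tin:** centre about (577, 203), yaw about 0.
- **Stop:** about (575, 71), yaw about 3.4°.
- **Chock:** about (578, 357), yaw about -1.3°.

I'll start with one short rolling stroke.

```bash
cat >> h.py <<'E'
def stroke(y0,y1,x=577,press=0.4,speed=45):
    rot=[np.pi,0,OY]
    robot.move_ptp([x,y0,125],rot)
    c=robot.move_linear([x,y0,97],speed=30,f_stop=4)
    z=robot.current_tcp_pos()[2]
    F0=robot.current_contact_force()
    robot.move_linear([x,y0,z-press],speed=10)
    F1=robot.current_contact_force()
    robot.move_linear([x,y1,z-press],speed=speed)
    F2=robot.current_contact_force(); p=robot.current_tcp_pos()
    robot.move_linear([x,y1,p[2]+25],speed=80)
    print(c,'z',z,F0,F1,F2,p,robot.current_t())
OY=-np.pi/2
E
python3 - <<'E'
from h import *
import h
q=robot.current_qpos()
for s in(1,-1): print(s,robot.inverse_kinematics([577,203,125],[np.pi,0,s*np.pi/2]))
robot.move_gripper(0.6)
s=min((1,-1),key=lambda s:abs(robot.inverse_kinematics([577,203,125],[np.pi,0,s*np.pi/2])[5])); h.OY=s*np.pi/2; print(s)
stroke(215,167)
robot.move_ptp([490,70,330],[np.pi,0,0]); d=grab('wrist','w2'); robot.current_t()
cv2.imwrite('pics/z2.png',cv2.resize(d['img'][20:190,20:420],None,fx=2,fy=2,interpolation=cv2.INTER_CUBIC))
E
```

```text
1 [ 1.56145536e-01  4.40701266e-01  1.50822545e+00 -4.44089210e-16
  1.19266594e+00  1.56145536e-01]
-1 [ 0.15614554  0.44070127  1.50822545  0.          1.19266594 -2.98544712]
1
True z 102.59824147806773 [-0.74226539 -0.20705891  4.77021779] [-2.70180182 -0.62368072  5.29803257] [-4.07191201 -0.75557203  3.37785232] [576.66554468 167.21834638 102.07235835] 7.4833
```

View pics/z2.png

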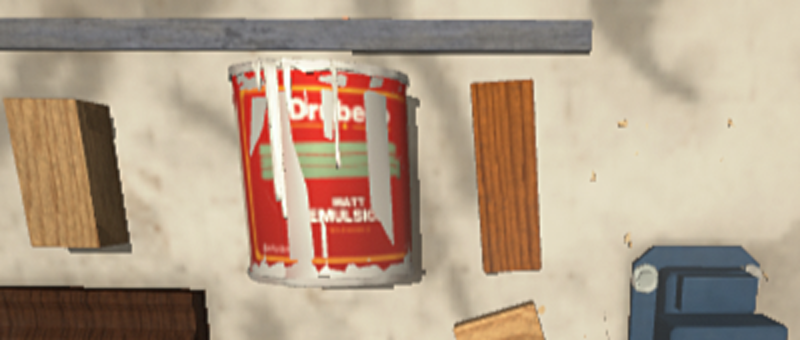

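```bash
cat >> h.py <<'E'
def tin(d,g,L,Rr,x=577):
    n=[]
    for s in(L,Rr):
        v=np.cross(ray(d,*g(*s[0]))[1],ray(d,*g(*s[1]))[1]); n.append(v/np.linalg.norm(v)*np.sign(v[1]))
    m=n[0]+n[1]; e=np.array(d['eye'],float); y=lambda x:(m@e-m[0]*x-m[2]*51)/m[1]
    return y(x),np.degrees(np.arctan((y(x+50)-y(x-50))/100))
E
python3 - <<'E'
from h import *
d=load('w2'); g=lambda x,y:(x/2+20-.25,y/2+20-.25)
print(tin(d,g,[(238,100),(250,260)],[(409,100),(410,260)]))
print('rims',tin(d,g,[(228,70),(247,277)],[(411,75),(417,277)]))
Q=np.array([onz(d,*g(*p),20) for p in((471,83),(532,80),(541,270),(484,273))]);print(Q.round(1),Q.mean(0))
print(robot.current_contact_force(),robot.current_t())
E
```

```text
(np.float64(179.10895681107274), np.float64(-2.053025089664669))
rims (np.float64(179.36002904513157), np.float64(-0.8510603574712159))
[[633.4  92.7  20. ]
 [635.2  54.2  20. ]
 [516.5  46.6  20. ]
 [514.4  85.6  20. ]] [574.90231875  69.79157675  20.        ]
[ 0.05112633 -0.25152152 -0.39323304] 8.7917
```

The tin rolled exactly as predicted, to y = 179. I'll do two more strokes to bring it to y ≈ 136.5, then look again.

Run:
```python
from h import *
import h
h.OY=np.pi/2
stroke(191,143); stroke(164.5,127.5)
robot.move_ptp([490,108,330],[np.pi,0,0]); d=grab('wrist','w3')
cv2.imwrite('pics/z3.png',cv2.resize(d['img'][20:190,80:480],None,fx=2,fy=2,interpolation=cv2.INTER_CUBIC))
```

```text
True z 102.58808386214547 [-0.13349942 -0.16033659  4.5135379 ] [-2.59007135  0.11373176  5.42953107] [-2.72260286 -0.75193219  3.99006607] [576.66016244 143.23285678 102.05067401] 12.6583
True z 102.64923310913873 [-1.06783789 -0.28872377  5.24554354] [-1.92107737e+00 -2.51569431e-03  5.57173847e+00] [-3.36655289 -0.89813343  6.45824945] [576.65052324 127.64033271 102.32597612] 15.3167
```

View pics/z3.png

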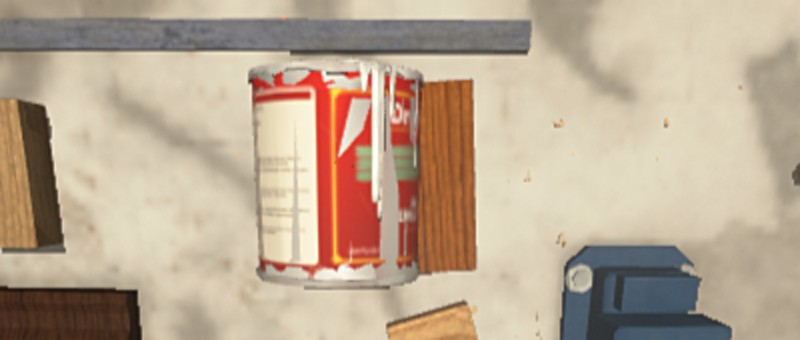

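Run:
```python
from h import *
d=load('w3'); g=lambda x,y:(x/2+80-.25,y/2+20-.25)
print(tin(d,g,[(254,100),(258,260)],[(421,100),(417,260)]),'rims',tin(d,g,[(249,75),(257,278)],[(424,78),(417,277)]))
print([onz(d,*g(*p),20).round(1) for p in((473,80),(476,269))])
d=load('w2'); g=lambda x,y:(x/2+20-.25,y/2+20-.25)
print([onz(d,*g(*p),20).round(1) for p in((532,80),(541,270))])
```

```text
(np.float64(137.62044447823533), np.float64(-1.1995697366718263)) rims (np.float64(138.05581001637557), np.float64(-1.096341471502563))
[array([635.3,  53.5,  20. ]), array([517.3,  46.9,  20. ])]
[array([635.2,  54.2,  20. ]), array([516.5,  46.6,  20. ])]
```

The tin is at y ≈ 137, and the stop hasn't moved. There are about 4 mm left to contact at the stop's nearer corner, so I'll do a short final roll.

Run:
```python
from h import *
import h
h.OY=np.pi/2
stroke(141,131.2,speed=15)
robot.move_ptp([490,60,330],[np.pi,0,0]); d=grab('wrist','w4')
cv2.imwrite('pics/z4.png',cv2.resize(d['img'][20:170,80:280],None,fx=4,fy=4,interpolation=cv2.INTER_CUBIC))
```

```text
True z 102.59830444261932 [-1.52020831  0.01335653  5.2981205 ] [-2.15434097 -0.01184851  5.93949602] [-2.92456779  1.77305005  5.40355049] [576.77937366 131.88850461 102.6160347 ] 20.325
```

View pics/z4.png

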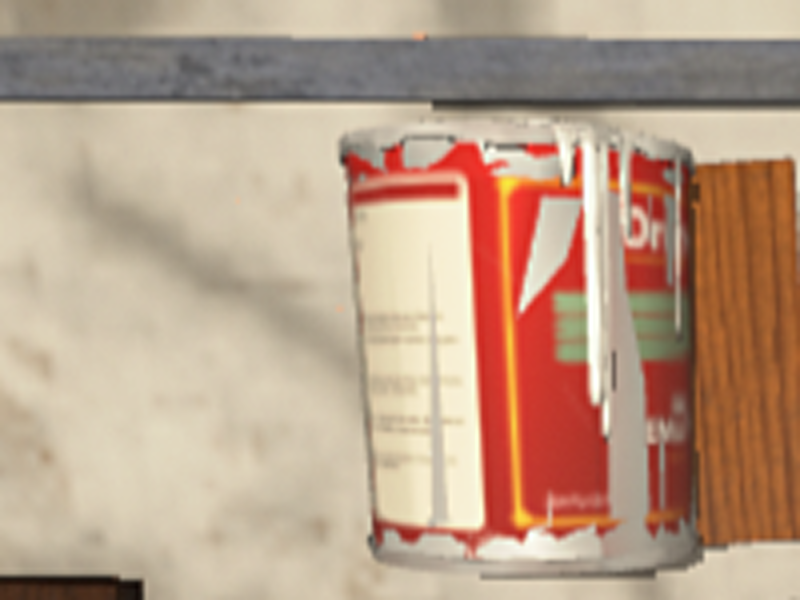

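The tin now covers the near edge of the stop. I'll measure the tin and the stop's far edge from this picture.

Run:
```python
from h import *
d=load('w4'); g=lambda x,y:(x/4+80-.375,y/4+20-.375)
print(tin(d,g,[(350,200),(370,500)],[(694,200),(698,500)]),'rims',tin(d,g,[(340,150),(369,550)],[(693,160),(704,550)]))
def redge(n):
    d=load(n); h=cv2.cvtColor(d['img'],cv2.COLOR_BGR2HSV); m=cv2.inRange(h,(5,110,60),(20,255,255))
    u0=proj(d,[575,66,20])[0]; out=[]
    for X in(620,600,575,550,530):
        v=round(proj(d,[X,60,20])[1]); s=np.flatnonzero(m[v]); s=s[(s>u0-15)&(s<u0+35)]
        out.append(onz(d,s.max()+.5,v,20)[:2].round(1).tolist())
    print(n,out)
for n in('w2','w3','w4'): redge(n)
```

```text
(np.float64(134.35822238148245), np.float64(-0.6396514150118361)) rims (np.float64(134.78045655709772), np.float64(-0.029120380083226014))
w2 [[619.8, 53.1], [599.5, 51.5], [574.8, 51.2], [550.6, 49.5], [529.6, 47.9]]
w3 [[619.8, 53.9], [599.5, 51.8], [574.9, 50.8], [549.4, 48.5], [529.7, 47.7]]
w4 [[619.7, 53.2], [600.6, 51.8], [574.7, 50.4], [550.5, 48.8], [529.6, 47.3]]
```

The stop hasn't moved, and the tin is just touching its far corner. I'll roll another 2 mm so it seats, then bring the chock up to just short of the tin with two fingertips.

Run:
```python
from h import *
import h
h.OY=np.pi/2
stroke(136,131.4,speed=12,press=0.6)
rot=[np.pi,0,np.pi/2]
robot.move_linear([578,250,150],speed=150)
robot.move_linear([578,402,150],speed=180); robot.move_gripper(0.35)
robot.move_linear([578,402,10],speed=100); print(robot.current_contact_force(),robot.current_tcp_pos())
robot.move_linear([578,388,10],speed=40)
robot.move_linear([578,241,10],speed=50)
print(robot.current_contact_force(),robot.current_tcp_pos(),robot.current_t())
robot.move_linear([578,247,10],speed=80); robot.move_linear([578,247,150],speed=150)
robot.move_ptp([490,130,330],[np.pi,0,0]); d=grab('wrist','w5'); print(robot.current_t())
cv2.imwrite('pics/z5.png',cv2.resize(d['img'][20:170,100:400],None,fx=2.6,fy=2.6,interpolation=cv2.INTER_CUBIC))
```

```text
True z 102.63178791567071 [-0.6089243   0.37828595  3.75403407] [-3.78029235 -0.55255765  8.06475639] [-3.02690156  1.08178819  6.33032556] [576.81841477 131.95660005 102.59938716] 24.9167
[ 0.06493078 -0.43343526  0.34059709] [578.54877621 402.26869006  10.88344918]
[-0.47094566  0.2429923  -1.16356308] [578.01485482 241.07152215  10.03676896] 32.6167
35.25
```

View pics/z5.png

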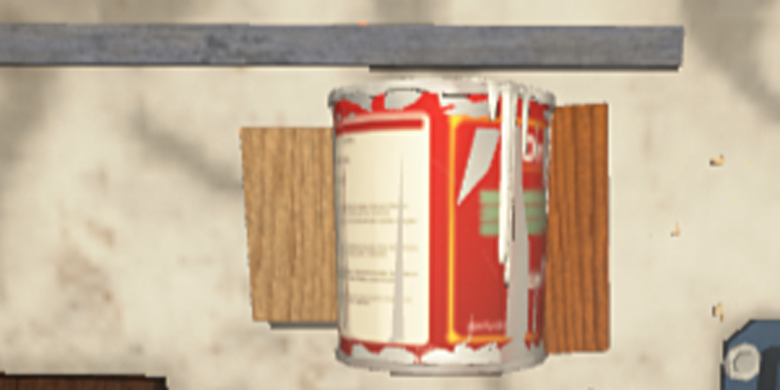

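```bash
cat >> h.py <<'E'
def edge(n,y,z,Xs,side):
    d=load(n); h=cv2.cvtColor(d['img'],cv2.COLOR_BGR2HSV); m=cv2.inRange(h,(5,60,60),(24,255,255)); out=[]
    for X in Xs:
        u,v=proj(d,[X,y,z]); v=round(v); s=np.flatnonzero(m[v]); s=s[abs(s-u)<15]
        out.append(onz(d,(s.max()+.5 if side>0 else s.min()-.5),v,z)[1])
    p=np.polyfit(Xs,out,1); print(n,'mid y',np.polyval(p,577).round(1),'yaw',np.degrees(p[0]).round(2),np.round(out,1))
E
python3 - <<'E'
from h import *
X=[620,600,575,550,530]
for n in('w2','w4','w5'): edge(n,52,20,X,1)
edge('w5',236,38,[610,595,575,560,545],-1)
d=load('w5'); g=lambda x,y:(x/2.6+100-.3,y/2.6+20-.3)
print(tin(d,g,[(336,140),(342,330)],[(549,140),(545,330)]),tin(d,g,[(331,100),(339,355)],[(555,105),(549,355)]))
Q=[onz(d,*g(*p),38).round(1) for p in((241,128),(254,320))];print(Q)
E
```

```text
w2 mid y 50.0 yaw 4.1 [53.1 51.5 49.9 48.2 46.5]
w4 mid y 50.2 yaw 3.08 [52.  51.8 50.4 48.8 47.3]
w5 mid y 50.3 yaw 4.15 [53.1 52.  50.7 47.9 46.8]
w5 mid y 229.5 yaw -0.41 [229.5 229.3 229.4 229.1 230.1]
(np.float64(133.65914496126243), np.float64(0.22273431143626363)) (np.float64(133.38961625086367), np.float64(0.1388069562958279))
[array([622.3, 228.7,  38. ]), array([533.9, 228.4,  38. ])]
```

The tin is at y ≈ 133.4, touching the stop, which hasn't moved. The chock's outer face is at y ≈ 229, about 1 mm short of the tin or just touching it. One slow final push, then a check.

Run:
```python
from h import *
rot=[np.pi,0,np.pi/2]
robot.move_ptp([578,260,150],rot); robot.move_linear([578,260,10],speed=120)
robot.move_linear([578,246,10],speed=40); F=robot.current_contact_force()
robot.move_linear([578,237.7,10],speed=8); robot.sleep(.3)
print(F,robot.current_contact_force(),robot.current_tcp_pos())
robot.move_linear([578,248,10],speed=40); robot.move_linear([578,255,150],speed=150)
robot.move_ptp([490,130,330],[np.pi,0,0]); d=grab('wrist','w6'); grab('top','top6'); print(robot.current_t())
X=[620,600,575,550,530]; edge('w6',52,20,X,1); edge('w6',227,38,[610,595,575,560,545],-1)
cv2.imwrite('pics/z6.png',cv2.resize(d['img'][20:210,100:400],None,fx=2.6,fy=2.6,interpolation=cv2.INTER_CUBIC))
```

```text
[ 0.1717423  -0.01397124  0.67533643] [-0.90123127  4.12776217 -0.23887613] [577.85340371 237.7275229    9.94941105]
42.6167
w6 mid y 50.5 yaw 1.5 [51.8 50.7 50.7 49.3 49.6]
w6 mid y 226.7 yaw 0.56 [227.  226.8 226.9 226.6 226.3]
```

View pics/z6.png

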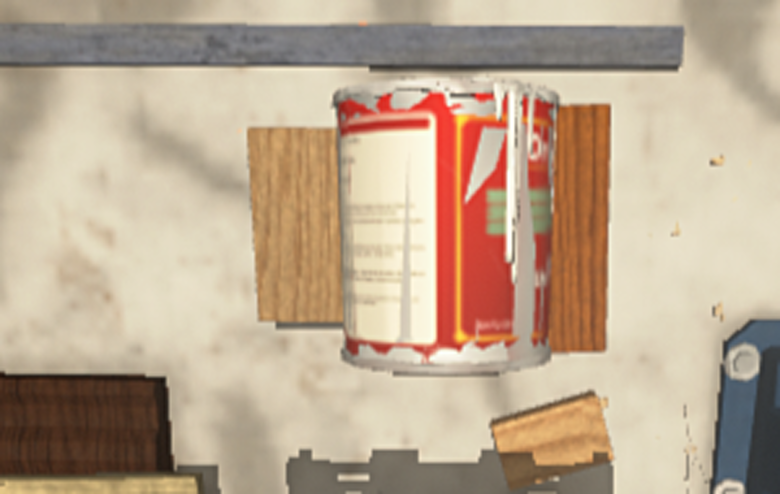

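The chock, tin and stop are all in contact: the span is 176 mm against an ideal 175 mm. The final push met 4 N, and the stop's centre moved less than 1 mm. The robot is clear, so I'm handing in.

```bash
python3 -c "
from h import *
print(robot.hand_in())"
```

```text
the job is handed in; nothing more can be done
None
```

I rolled the tin against the long offcut, whose centre moved less than 1 mm (it turned about 2° as the tin seated), then pushed the chock up to the tin's other side. I handed the job in at about 43 s; nothing touched the jar, screwdriver or little offcut as far as I saw, though I did not re-measure them.

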